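Re-set the sprung snap trap

TASK

One of the two snap traps on the worktop has gone off: its jaw is shut and its orange tail lever sticks up. Press that lever down from above until the catch hooks the arm, then let go, so that the trap stays set with its jaw open. Do not touch the other trap, which is already set.

Things in the scene. Friction and masses are not known exactly. Their poses are not given: they have to be found in the camera images.
- sprung_trap: Trap that has gone off, fixed to the worktop: black base 175x72x8, two cheeks carrying a level pin, orange rocking arm on it: toothed jaw in front, flat tail lever behind (30 wide, 5 thick, ends 86 behind the pin, ribbed). Yellow catch and trigger plate lie in front of the pin. Origin: worktop, straight below the pin, which is 30 up and along y; +x from pin to jaw, lever to -x, z up.
- sprung_lever (a joint): Its arm, rad. 0: sprung, lever rises backwards 46 deg; at q its middle plane stands 0.80 - q above level, through the pin. Grows as the lever is pressed; a spring opposes, 2 to 6 N when pressed 50 mm behind the pin. By 0.86 the catch has snapped in by itself; hard stop at 0.98. Let go then, it settles hooked near 0.80; let go sooner, it springs up. A touch of 2 N on the trigger plate fires it.
- set_trap: The other trap, of the same make, size and frame, also fixed to the worktop, already set: lever down and level, jaw standing open about 75 mm high. Either trap may be on the left or right, levers roughly towards the robot. To be left untouched.
- set_lever (a joint): Arm of the trap that is already set: reads about 0.80 rad while it is hooked, 0 if it has been fired.
Mind the look-alikes: they are no part of the job. Leave any pink look-alike of the sprung_trap alone.

How it is judged:
At the end, for the whole second after the job is handed in: The arm of the trap that had gone off rests hooked on its catch (lever joint 0.74 to 0.86 rad, still), and the other trap is still set (lever joint over 0.74 rad) (value of joint sprung_lever between 0.74 and 0.86 rad and velocity of joint sprung_lever between -0.05 and 0.05 rad/s and value of joint set_lever above 0.74 rad); the robot touches nothing.
It fails at once if the other trap goes off (value of joint set_lever below 0.7 rad).
It fails at once if the robot touches the trap that is already set (contact force between any of the arm, the fingers and set_trap above 1 N).
It also fails if it takes over 32 s, if anything falls off the work surface, if the arm or the gripper's body presses on something with over 40 N, if the wrist force passes 120 N, or if a joint passes its speed limit or range.

ROBOT

A 7-joint arm with a two-finger parallel gripper is mounted at the origin on a cart in front of the work surface, level with it; the furniture and walls round the work are solid. World frame = base frame: x ahead of the robot, y to its left, z up, the work surface at z = 0. Lengths are in m, angles in rad, forces in N, time in s.
With the tool pointing down it reaches from about 0.425 to 0.925 m from the base axis. Payload 6.8 kg.
Tool frame: the origin (TCP) lies midway between the tips of the shut fingers; the grasp point (between the pads) lies 19 mm behind it (ctrl.grasp_offset is the z of the grasp point in the tool frame, in m); z points along the fingers, y is the line along which they close (so a half turn about z gives the same grasp; the last joint's range is limited). The gripper opens to 85 mm and grips with 20 to 120 N. Pads are 22 mm wide; open, the fingers measure 114 mm over their backs; the gripper's body (76 mm by 85 mm) begins 54 mm behind the grasp point. The pads swing forward as they close: fully open they stand 13 mm farther back than shut.
Start: joints at [1.147, 0.477, 0.022, 1.555, -0.011, 1.109, -0.083], TCP at [0.21, -0.642, 0.231] pointing down, gripper open.
Joint ranges: [-2.96, 2.96], [-0.34, 2.1], [-1.41, 1.46], [0.24, 2.44], [-1.37, 4.51], [0.17, 1.92], [-2.96, 2.96]. Speed limits (rad/s): [2.39, 2.39, 3.14, 3.14, 3.14, 3.14, 3.14].

INTERFACE

Orientations are given as a unit quaternion [x, y, z, w].
In Python, from plant import ctrl, effector, optics, order, get_time_s, get_qpos, get_qd, get_joint_efforts, get_eef_pos, get_orientation, get_force, get_ft_torque, get_grip_width, get_grasp_force gives the robot as it stands. Calls block until the motion is done:
- ctrl.movep(position, orientation): joint-space move of the TCP to a pose.
- ctrl.move_straight(position, ori=None, rate=0.15, threshold=None): straight line of the TCP; ori=None keeps the orientation; rate is the mean speed in m/s. With threshold (N) it stops when the force on the tool has changed by that much, and returns True; else False.
- ctrl.goto_joints(angles): joint-space move.
- effector.grip(opening): finger opening in m; the grip force is fixed at half the most; returns when the fingers have stopped.
- ctrl.wait(seconds).
- ctrl.solve_ik(position, orientation): joint angles nearest the present ones, or None.
- optics.capture(name): name is "scene" or "top"; returns the picture (384x512x3 uint8, blue, green, red); there is no depth.
- optics.camera_params(name): a dict with "fx", "fy", "cx", "cy" (pixels), "D" ([k1, k2, p1, p2, k3] as OpenCV has them; the pictures are not rectified), "cam_to_world" (4x4, takes a point from camera to world coordinates). Camera axes: x right, y down, z forward; pixel columns grow to the right and rows downward; lengths in m; the calibration is good to about 2 mm. A picture is of the moment at which its call begins. camera_params takes no time and is no camera call.
A pose or a line that the arm cannot do raises ctrl.PlanningError and nothing moves.
- order.job_done(): hands the job in; it is judged then, once.
Readings, each from a call of its own:
- get_time_s(): time.
- get_qpos(): joint angles.
- get_qd(): joint speeds.
- get_joint_efforts(): joint torques, N m.
- get_eef_pos(): TCP position.
- get_orientation(): TCP orientation.
- get_force(): force on the tool from outside, world axes, zero at the start.
- get_ft_torque(): the same for the moment, N m.
- get_grip_width(): finger opening in m.
- get_grasp_force(): force on a finger pad.
Only numpy, scipy, OpenCV 4.12 (cv2) and the standard library are available. Lean on these libraries where they do the work, as an engineer would, in place of code of your own. Each camera call takes 0.05 s, during which the arm holds its last target. There are 200 camera calls.

## Working session

There is one attempt and no reset: what is moved stays moved. The work goes in short steps, each a Python script; the robot and the scene stay as the last script left them, time stands still between calls to the robot, and variables do not carry over. Pictures are saved under pics/ and viewed, at most 10 in all, crops included, and the job is handed in when it is done.

```bash
mkdir -p pics; python3 - <<'E'
from plant import *
import cv2,numpy as np
for n in("scene","top"):
    im=optics.capture(n); cv2.imwrite(f"pics/{n}0.png",cv2.resize(im,(800,600),interpolation=cv2.INTER_CUBIC)); cv2.imwrite(f"{n}_raw.png",im)
    p=optics.camera_params(n); print(n,p["fx"],np.round(p["cam_to_world"],3).tolist())
print(get_time_s(),get_orientation())
E
```

```text
scene 349.70864099676976 [[-0.897, -0.258, 0.359, 0.129], [-0.442, 0.553, -0.706, 0.701], [-0.016, -0.792, -0.61, 0.652], [0.0, 0.0, 0.0, 1.0]]
top 386.8857436049263 [[-0.011, -0.995, 0.104, 0.349], [-1.0, 0.01, -0.008, -0.014], [0.007, -0.104, -0.995, 1.011], [0.0, 0.0, 0.0, 1.0]]
0.1 [ 9.87561001e-01  1.57234281e-01 -1.96477121e-04 -7.81809582e-04]
```

View pics/scene0.png

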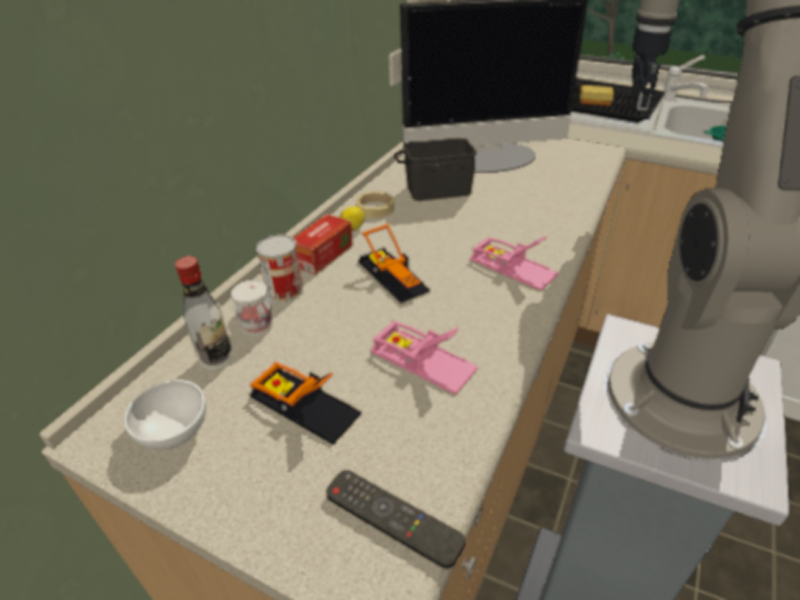

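View pics/top0.png

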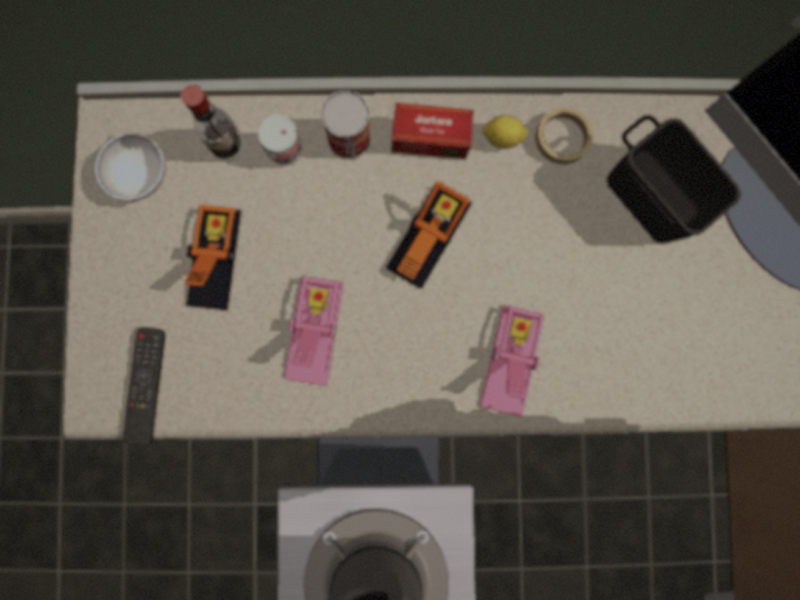

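The sprung trap is at about (212,255) in the top view, with its lever raised. The set trap is at (430,235), and the two pink look-alikes are at (315,330) and (515,360). I'll enlarge the sprung one.

```bash
python3 - <<'E'
import cv2
im=cv2.imread("top_raw.png")[122:206,105:170]
cv2.imwrite("pics/crop.png",cv2.resize(im,None,fx=7,fy=7,interpolation=cv2.INTER_CUBIC))
E
```

```text
(no output)
```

View pics/crop.png

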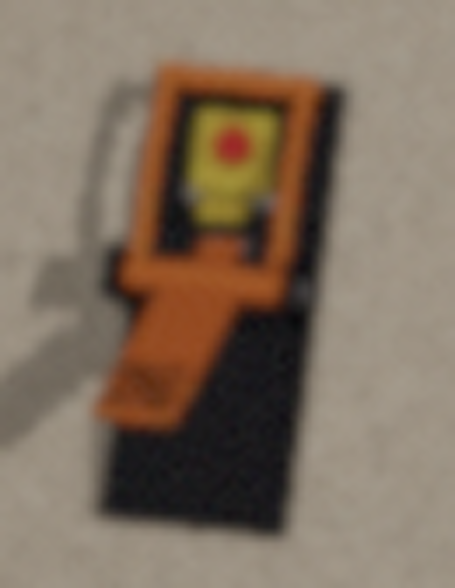

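Crop: the base's rear corners are at (100,515) and (283,530), its front-right corner is at (345,88), and the cheeks are at (112,270) and (302,290). The lever tip runs from (97,412) to (180,428).

```bash
cat > h.py <<'E'
from plant import *
import cv2,numpy as np
def ray(u,v,z,n="top"):
    p=optics.camera_params(n); K=np.array([[p["fx"],0,p["cx"]],[0,p["fy"],p["cy"]],[0,0,1]])
    x,y=cv2.undistortPoints(np.array([[[u,v]]],float),K,np.array(p["D"]))[0,0]
    T=np.array(p["cam_to_world"]); d=T[:3,:3]@[x,y,1]; o=T[:3,3]
    return o+d*(z-o[2])/d[2]
E
python3 - <<'E'
from h import *
for n,u,v,z in [("RL",100,515,.008),("RR",283,530,.008),("FR",345,88,.008),("chL",112,270,.033),("chR",302,290,.033),("tipL",97,412,.092),("tipR",180,428,.092)]:
    print(n,np.round(ray(105+u/7-.43,122+v/7-.43,z),4))
E
```

```text
RL [0.4501 0.3116 0.008 ]
RR [0.4438 0.2426 0.008 ]
FR [0.612 0.222 0.008]
chL [0.5381 0.3013 0.033 ]
chR [0.5297 0.2307 0.033 ]
tipL [0.4772 0.2862 0.092 ]
tipR [0.4713 0.2573 0.092 ]
```

```bash
python3 - <<'E'
from h import *
a=np.radians(-6.7); ex=np.array([np.cos(a),np.sin(a)]); pin=np.array([.534,.266])
q=[np.cos(a/2),np.sin(a/2),0,0]; xy=pin-.050*ex; P=lambda z:[*xy,z]
effector.grip(0.0)
ctrl.move_straight([0.19,-0.52,0.29],rate=.2)
ctrl.movep(P(.26),q); ctrl.move_straight(P(.125),rate=.15)
print(get_time_s(),get_eef_pos(),get_force(),get_grip_width())
for n in("top","scene"): cv2.imwrite(f"{n}_1.png",optics.capture(n))
s=cv2.imread("scene_1.png")[190:300,130:250]
cv2.imwrite("pics/c1.png",cv2.resize(s,None,fx=5,fy=5,interpolation=cv2.INTER_CUBIC))
E
```

```text
5.7167 [0.48484359 0.2723819  0.12588158] [ 0.25965594 -0.29183044 -0.49050463] 0.0002566773495767332
```

View pics/c1.png

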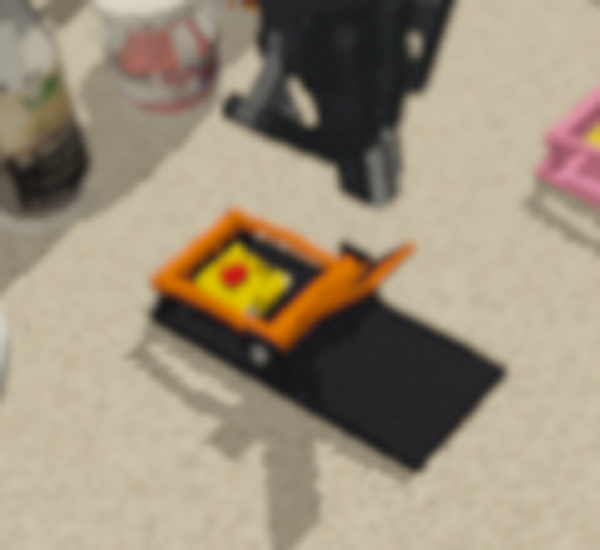

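The shut fingertips at (370,195) are just above the lever tip at (405,250). I'll press now.

```bash
python3 - <<'E'
from h import *
p=np.array(get_eef_pos())
def go(z,**k):
    r=ctrl.move_straight([p[0],p[1],z],**k); print(r,get_time_s(),get_eef_pos()[2],np.round(get_force(),1))
for z in(.08,.05,.036): go(z,rate=.08,threshold=25)
for z in(.031,.0285,.026): go(z,rate=.03,threshold=15)
ctrl.wait(.3); print(np.round(get_force(),1))
go(.06,rate=.08); go(.14,rate=.12)
s=optics.capture("scene")[190:300,130:250]
cv2.imwrite("pics/c2.png",cv2.resize(s,None,fx=5,fy=5,interpolation=cv2.INTER_CUBIC))
E
```

```text
False 6.5333 0.07991374460768574 [ 0.9 -1.1  0.4]
False 7.0583 0.04957797720658849 [-1.3  0.4  2.5]
False 7.3833 0.03604821125785096 [-1.1  0.3  3.1]
False 7.7 0.03111797460263081 [-1.1  0.4  4.5]
False 7.95 0.02859482551897125 [-2.1  0.5  4. ]
False 8.2 0.02607379286537963 [-1.6  1.1  4.2]
[-1.8  0.4  2.8]
False 9.075 0.06016710725031443 [-0.2  0.3  1.1]
False 9.8917 0.1393795317282068 [-0.6  0.3 -0.7]
```

View pics/c2.png

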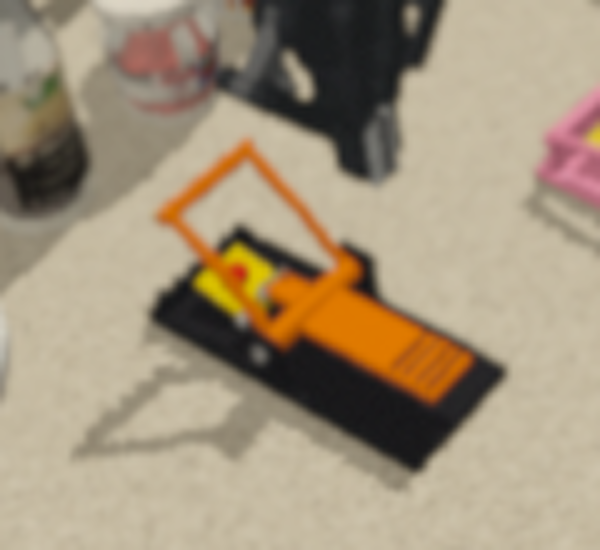

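The lever is down and level (ribs at (435,360)), the jaw stands open with its top at (245,145), and the gripper is clear of the trap.

```bash
python3 -c "
from plant import *
ctrl.wait(.3); print(order.job_done(), get_time_s())"
```

```text
the job is handed in; nothing more can be done
the job is handed in; nothing more can be done
```

The sprung trap is set again: its lever is down on the catch and its jaw is open in the last picture. The arm went nowhere near the set trap after passing high over it, and I handed the job in at about 10 s; no verdict came back.

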